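# Fold down the ratchet bench lamp

### The job

Fold this dental bench lamp away: press the red pad of the ratchet pawl down until the pawl tips over and stays free of the teeth, then push the lamp head gently down until the black arm lies level on its rest. Just press and push with the fingertips: do not raise the arm or force it against the teeth, leave the pawl tipped back and free, leave the jars, plaster cast and bottle where they are, and take the hand clear.

Things in the scene. Friction and masses are not known exactly. Their poses are not given: they have to be found in the camera images.
- lamp: the lamp on its fixed grey foot plate (370 x 100 x 12 mm). Origin on the bench straight under the arm's pivot; x points level along the foot to where the head comes down, z up. The foot runs from 150 mm behind the origin (pawl end) to 220 mm ahead. Side plates at the pivot, 48 mm apart over all, 129 mm high; rubber-topped rest 112 mm ahead, 103 mm high. More than 60 N anywhere counts as forcing
- lamp_arm (a joint): angle of the black arm, rad: 0 = upper stop, 0.85 rad above level; grows as it goes down; 0.85 = level, on its rest, hard stop (approach it slowly). Starts at 0.20 to 0.41. A tooth and the pawl stop it on the way down (at 0.44 to 0.48) until the pawl is free; then pivot friction still holds it at any angle and 3 to 6 N at the head push it down. Over 2.5 rad/s is slamming
- lamp_pivot (a point): pivot axis of the lamp arm, mid-width, 110 mm above the bench
- lamp_head_top (a point): centre of the upper face (grey panel) of the black lamp head, where to push. Head: flat box 74 mm along the arm x 120 mm across x 18 mm thick, at the end of a beam 26 mm wide. The point lies 187 mm from the pivot along the arm and 9 mm above the arm's centre line, square to it; 119 mm above the bench once level. Its arc is in the lamp's x-z plane
- pawl: the red ratchet pawl with dark weights on its head; turns only. Origin on its axis, 46 mm behind the lamp's origin, 65 mm high, which lies level across the lamp; its z axis is upright (0.05 either way) when hooked in the teeth and leans away from the head as it is freed. Top-heavy: leaning less than about 0.2 rad it falls back into the teeth, beyond that it falls back onto its stop (0.6 rad) and stays free by itself
- pawl_pad (a point): centre of the upper face of the pawl's red press pad (42 mm along the lamp x 36 mm across), 121 mm behind the lamp's origin. It turns about a level axis across the lamp, 46 mm behind the origin, 65 mm high. Hooked: pad slopes up to the rear by 0.3 rad, point 90 to 93 mm high; free: slopes down 0.3 rad, point 46 mm high. Moves easily (under 1 N); 25 mm down is past the balance point, 44 mm the full stroke
- jar_blue: bystander: loose white powder jar with a blue dot on its lid, 45 mm across, 48 mm high, origin at the centre of its underside
- jar_orange: bystander: loose white powder jar with an orange dot on its lid, 45 mm across, 48 mm high, origin at the centre of its underside
- cast: bystander: loose plaster dental cast, 50 x 60 mm, 28 mm high, origin at the centre of its underside
- rinse: bystander: loose white bottle, 56 mm across, 130 mm high, origin at the centre of its underside
Not all that is in view belongs to the job. Of the things like the pawl, leave any that is green; of the rest the smaller one is meant.

How it is judged:
By the outcome, as a careful person would: the job done as asked, in the order asked, and still so for the second after the job is handed in, with the robot touching nothing.
It also fails if it takes over 45 s, if anything falls off the work surface, if the arm or the gripper's body presses on something with over 40 N, if the wrist force passes 120 N, or if a joint passes its speed limit or range.

### The arm

A 6-joint arm with a two-finger parallel gripper is mounted at the origin on the work surface. World frame = base frame: x ahead of the robot, y to its left, z up, the work surface at z = 0. Lengths are in m, angles in rad, forces in N, time in s.
With the tool pointing down it reaches from about 0.3 to 0.875 m from the base axis. Payload 6.4 kg.
Tool frame: the origin (TCP) lies at the centre of the arm's flange, where the gripper is bolted on; the fingertips stand 173 mm ahead of it and the grasp point (between the pads) lies 155 mm ahead of it (ctrl.pinch_z is the distance from the TCP to the grasp point, in m); z points along the fingers, y is the direction in which the jaws open and shut (so a half turn about z gives the same grasp; the last joint's range is limited). The gripper opens to 85 mm and grips with 20 to 120 N. Pads are 22 mm wide; open, the fingers measure 114 mm over their backs; the gripper's body (76 mm by 85 mm) begins 54 mm behind the grasp point. The pads swing forward as they close: fully open they stand 13 mm farther back than shut.
Start: joints at [1.013, 0.181, 1.607, -0, 1.354, -0.206], TCP at [0.198, 0.54, 0.405] pointing down, gripper open.
Joint ranges: [-2.99, 2.99], [-0.89, 2.07], [0.3, 2.58], [-1.14, 4.28], [0, 2.63], [-3.12, 3.12]. Speed limits (rad/s): [2.57, 2.57, 3.01, 3.14, 3.14, 3.14].

### API

Orientations are given as a unit quaternion [w, x, y, z].
In Python, from bench import ctrl gives the robot as it stands.
- The arm moves only by the tool drive_tool, never from a script. Its argument "commands" is a list that holds one entry, the list of rows, each a list of 7 numbers: the shift along the tool's x, y, z in units of 50 mm (1.0 is 50 mm), then the turn, a rotation vector about the tool's x, y, z in units of 8 degrees (1.0 is 8 degrees), then the closure in counts, from 0 (fully open) to 255 (shut). A call has 1 to 10 rows; each row shifts and turns the commanded pose from where the row before left it, along the tool's axes as they then stand; what a row does not reach is not made up. A row lasts 1/10 s, in which the tool goes at most 50 mm and 8.59 degrees, less where a joint would pass 70% of its speed; a pose out of reach is approached as far as the arm can. A call is refused whole if a number of a shift passes 1 or a number of a turn 1, either way. A call with a gripper value outside its range is refused whole. The fingers move at their own pace and stop on an object; the grip force is fixed at half the most. Time passes only in rows, so rows that do not move let the fingers close. It gives the time, the measured TCP pose, the force and the opening at its end, in the units of the state.
- ctrl.get_obs(): the state, without advancing time (a new reading comes with each control period).
- ctrl.camera(name): name is "side" or "top"; returns a dict with "pixels" (400x640x3 uint8, red, green, blue), "depth" (400x640 float32, m along the optical axis (not along the pixel's ray), 0 where there is no reading), "intrinsics" (3x3 intrinsics, pixels), "R" (3x3) and "t" (3): a world point X has camera coordinates R X + t. Camera axes: x right, y down, z forward; pixel columns grow to the right and rows downward; lengths in m; the calibration is good to about 2 mm. A picture is of the moment at which its call begins.
- ctrl.hand_in(): hands the job in, once; it reports no verdict.
The state is a dict: "time_s": time; "q": joint angles; "dq": joint speeds; "joint_efforts": joint torques, N m; "eef_pos": TCP position; "eef_rot": TCP orientation; "wrist_force": force on the tool from outside, world axes, zero at the start; "torque": the same for the moment, N m; "opening": opening from 0.0 (shut) to 1.0 (fully open).
Only numpy, scipy, OpenCV 4.12 (cv2) and the standard library are available. Lean on these libraries where they do the work, as an engineer would, in place of code of your own. Each camera call takes 0.05 s, during which the arm holds its last target. There are 200 camera calls.

## Working session

There is one attempt and no reset: what is moved stays moved. The work goes in short steps, Python scripts to look and compute and a tool call to move; the robot and the scene stay as the last step left them, time stands still between calls to the robot, and variables do not carry over. Pictures are saved under pics/ and viewed, about 8 in all and at most 12, crops included, and the job is handed in when it is done.

Besides the shell and the picture viewer there is one more tool, called after "Emit:" as name([rows], argument=value, ...), one row to a line, values as JSON. drive_tool: Moves the arm, as the interface text tells. Its arguments: {"type":"object","properties":{"commands":{"type":"array","items":{"type":"array","items":{"type":"array","items":{"type":"number"}}}}},"required":["commands"]}

```bash
mkdir -p pics
cat > h.py <<'E'
import numpy as np, cv2
from bench import ctrl
def cam(n,fn=None):
    c=ctrl.camera(n)
    if fn: cv2.imwrite('pics/'+fn,c['pixels'][:,:,::-1])
    d=c['depth'];K=c['intrinsics'];v,u=np.mgrid[0:400,0:640]
    P=np.stack([(u-K[0,2])/K[0,0]*d,(v-K[1,2])/K[1,1]*d,d],-1)
    c['W']=(P-c['t'])@c['R']; c['W'][d==0]=np.nan
    return c
E
python3 - <<'E'
from h import *
for n in('top','side'):
    c=cam(n,n+'0.png'); np.savez(n+'0.npz',W=c['W'],p=c['pixels']); print(n,-c['R'].T@c['t'])
o=ctrl.get_obs();print(o)
E
```

```text
top [0.40697373 0.00690872 1.39327937]
side [0.49612794 0.80003482 0.95314203]
{'time_s': 0.1, 'q': array([ 1.01271391e+00,  1.81459895e-01,  1.60790033e+00,  2.06482664e-05,
        1.35380197e+00, -2.06320849e-01]), 'dq': array([ 0.00185063, -0.00021792, -0.00131564, -0.00073806,  0.00151521,
       -0.00043789]), 'joint_efforts': array([ 3.72624190e-04, -4.45873368e+01, -3.52239633e+01, -3.85091698e-04,
        4.24589452e-03, -9.99873635e-06]), 'eef_pos': array([0.19798745, 0.53959869, 0.40388159]), 'eef_rot': array([-3.02043814e-04,  1.74977544e-01,  9.84572112e-01, -7.24385437e-04]), 'wrist_force': array([-0.19219456,  0.32506792, -0.6659906 ]), 'torque': array([ 0.00764293, -0.03715661, -0.04336102]), 'opening': 1.0035284744280566}
```

View pics/top0.png

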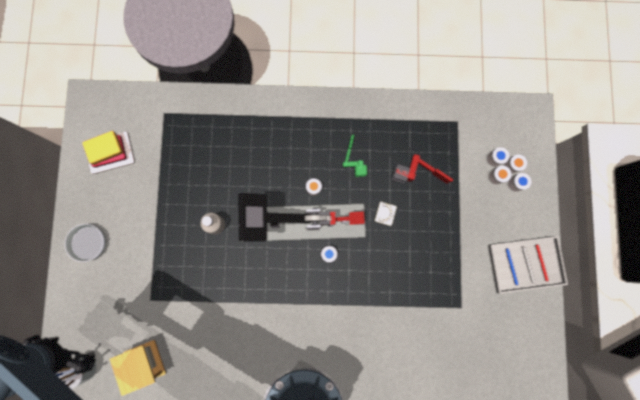

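View pics/side0.png

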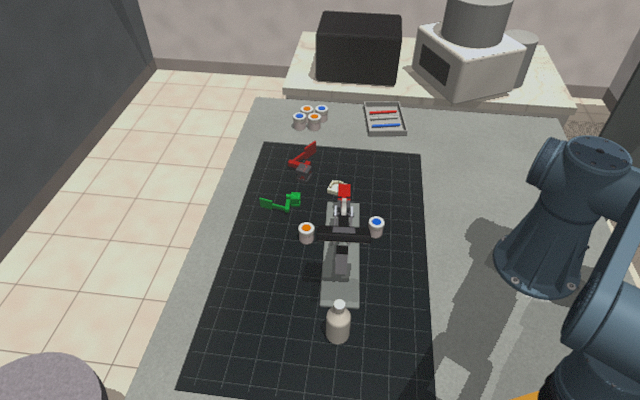

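The top view shows the lamp at about (315,220), with its head at (255,217) towards +y and the red pad at (348,217). The jars are at (314,186) and (329,254), the cast at (386,213) and the bottle at (210,223). The loose red and green pawls on the mat are decoys.

Run:
```python
from h import *
f=np.load('top0.npz');W=f['W'];p=f['p'].astype(int)
hsv=cv2.cvtColor(f['p'],cv2.COLOR_RGB2HSV)
red=((hsv[...,0]<8)|(hsv[...,0]>172))&(hsv[...,1]>130)&(hsv[...,2]>60)
m=np.zeros((400,640),bool);m[195:245,318:375]=1
R=red&m
q=W[R];print('red',len(q))
for c in range(325,372,3):
    k=R.copy();k[:,:c]=0;k[:,c+3:]=0
    if k.any():print(c,np.nanmedian(W[k],0).round(3),np.ptp(W[k][:,0]).round(3))
# foot: grey low z
g=np.zeros_like(m);g[195:250,260:372]=1
g&=(abs(W[...,2]-.012)<.004)&(p.min(2)>90)
print('foot',g.sum());print(cv2.minAreaRect(W[g][:,:2].astype(np.float32)*1000))
h=np.zeros_like(m);h[185:250,230:275]=1;h&=W[...,2]>.1
q=W[h];print('head',q.mean(0),q.min(0),q.max(0))
pn=h&(p.min(2)>70);q=W[pn];print('panel',len(q),q.mean(0),q.min(0),q.max(0))
A=np.c_[W[h][:,:2],np.ones(h.sum())];print('plane',np.linalg.lstsq(A,W[h][:,2],rcond=None)[0])
for n,(u,v) in dict(or_=(314,186),bl=(329,254),cast=(386,213),rinse=(210,223)).items():
    print(n,np.nanmedian(W[v-3:v+4,u-3:u+4].reshape(-1,3),0).round(3))
im=cv2.resize(f['p'][180:265,190:400],None,fx=3.8,fy=3.8,interpolation=cv2.INTER_CUBIC);cv2.imwrite('pics/crop.png',im[:,:,::-1])
```

```text
red 276
328 [ 0.543 -0.057  0.115] 0.003
331 [ 0.534 -0.063  0.115] 0.031
334 [ 0.533 -0.068  0.114] 0.027
337 [ 0.533 -0.082  0.074] nan
340 [ 0.534 -0.09   0.08 ] 0.009
343 [ 0.536 -0.098  0.083] 0.006
346 [ 0.536 -0.106  0.083] 0.016
349 [ 0.535 -0.115  0.087] 0.029
352 [ 0.537 -0.123  0.089] 0.031
355 [ 0.537 -0.13   0.093] 0.031
358 [ 0.536 -0.139  0.096] 0.031
361 [ 0.538 -0.146  0.098] 0.041
364 [ 0.543 -0.163  0.005] 0.015
foot 1664
((529.27294921875, -19.774154663085938), (99.9891357421875, 285.455322265625), 3.5420234203338623)
head [0.51810414 0.13980763 0.21709668] [0.45761896 0.08936646 0.10029954] [0.57937915 0.17861481 0.24200819]
panel 353 [0.51879139 0.13688351 0.21788486] [0.45782536 0.1067576  0.19664158] [0.54656501 0.16357999 0.23446159]
plane [-0.02946783  0.67397229  0.13813762]
or_ [ 0.629 -0.013  0.048]
bl [ 0.435 -0.06   0.049]
cast [ 0.56  -0.227  0.016]
rinse [0.508 0.266 0.123]
```

View pics/crop.png

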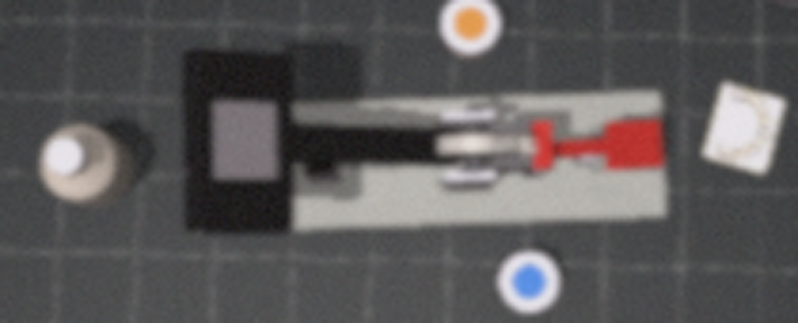

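Emit:
drive_tool([
  [[0,0,-0.5,0,0,0,255],[-0.3,-0.25,-0.5,0,0,0,255],[-0.55,-0.5,-0.5,0,0,0,255],[-0.55,-0.5,-0.42,0,0,0,255],[-0.55,-0.5,0,0,0,0,255],[-0.55,-0.5,0,0,0,0,255],[-0.55,-0.5,0,0,0,0,255],[-0.55,-0.5,0,0,0,0,255],[-0.55,-0.5,0,0,0,0,255],[-0.55,-0.5,0,0,0,0,255]],
])

```text
time_s: 1.1
eef_pos: [0.3457, 0.2579, 0.5004]
eef_rot: [-0.0, 0.175, 0.985, -0.0]
wrist_force: [1.4, 0.7, -0.2]
opening: 0.0
```

Emit:
drive_tool([
  [[-0.55,-0.52,0,0,0,0,255],[-0.55,-0.52,0,0,0,0,255],[-0.55,-0.52,0,0,0,0,255],[-0.55,-0.52,0,0,0,0,255],[-0.55,-0.52,0,0,0,0,255],[-0.55,-0.52,0,0,0,0,255],[-0.55,-0.52,0,0,0,0,255],[-0.55,-0.52,0,0,0,0,255],[-0.55,-0.52,0,0,0,0,255],[-0.55,-0.52,0,0,0,0,255]],
])

```text
time_s: 2.1
eef_pos: [0.5144, -0.081, 0.5003]
eef_rot: [-0.0, 0.175, 0.985, 0.0]
wrist_force: [-0.5, 0.6, 1.0]
opening: 0.004
```

Emit:
drive_tool([
  [[-0.2,-0.21,0.3,0,0,0,255],[-0.2,-0.21,0.6,0,0,0,255],[-0.2,-0.21,0.7,0,0,0,255],[-0.2,-0.21,0.7,0,0,0,255],[0,0,0.7,0,0,0,255],[0,0,0.6,0,0,0,255],[0,0,0.4,0,0,0,255],[0,0,0,0,0,0,255]],
])

```text
time_s: 2.9
eef_pos: [0.5353, -0.1314, 0.2964]
eef_rot: [-0.004, 0.175, 0.985, 0.001]
wrist_force: [-0.1, -0.2, -0.1]
opening: 0.001
```

Run:
```python
from h import *
c=cam('side','s1.png');o=ctrl.get_obs();print(o['time_s'],o['eef_pos'],o['wrist_force'])
t=c['pixels']
a=cv2.resize(t[130:300,260:440],None,fx=3.3,fy=3.3,interpolation=cv2.INTER_CUBIC)
cv2.imwrite('pics/s1c.png',a[:,:,::-1])
```

```text
2.95 [ 0.53618798 -0.13185687  0.29869153] [0.27056304 0.47065431 0.31680392]
```

View pics/s1c.png

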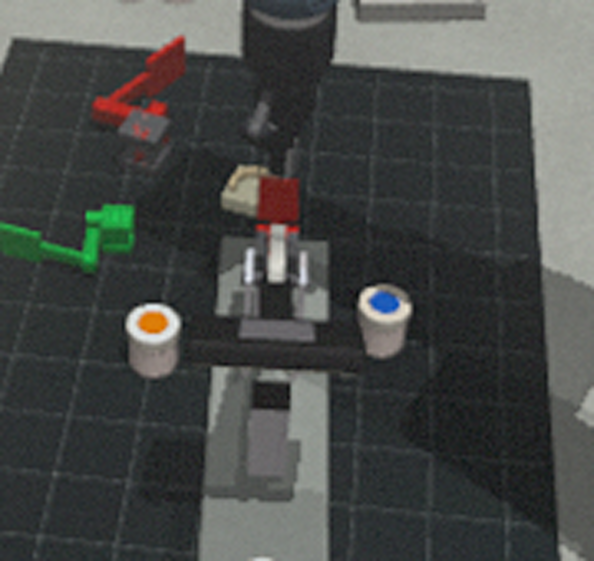

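The closed tips hang over the red pad (crop ~(285,160), pad at (280,200)), so I'm pressing now.

Emit:
drive_tool([
  [[0,0,0.2,0,0,0,255],[0,0,0.2,0,0,0,255],[0,0,0.12,0,0,0,255],[0,0,0.12,0,0,0,255],[0,0,0.12,0,0,0,255],[0,0,0.12,0,0,0,255],[0,0,0.12,0,0,0,255],[0,0,0.1,0,0,0,255]],
])

```text
time_s: 3.75
eef_pos: [0.5371, -0.1327, 0.2451]
eef_rot: [-0.0, 0.175, 0.985, 0.0]
wrist_force: [0.5, -0.7, -0.1]
opening: -0.002
```

Emit:
drive_tool([
  [[0,0,0.1,0,0,0,255],[0,0,0.1,0,0,0,255],[0,0,0.1,0,0,0,255],[0,0,0,0,0,0,255]],
])

```text
time_s: 4.15
eef_pos: [0.5372, -0.1331, 0.2305]
eef_rot: [0.0, 0.175, 0.985, -0.0]
wrist_force: [-0.1, -1.1, 1.9]
opening: -0.003
```

Run:
```python
from h import *
c=cam('side','s2.png');o=ctrl.get_obs();print(o['time_s'],o['eef_pos'],o['wrist_force'])
a=cv2.resize(c['pixels'][130:300,260:440],None,fx=3.3,fy=3.3,interpolation=cv2.INTER_CUBIC)
cv2.imwrite('pics/s2c.png',a[:,:,::-1])
```

```text
4.2 [ 0.53718415 -0.13298397  0.23059843] [-0.72518084 -0.98592861  1.32901512]
```

View pics/s2c.png

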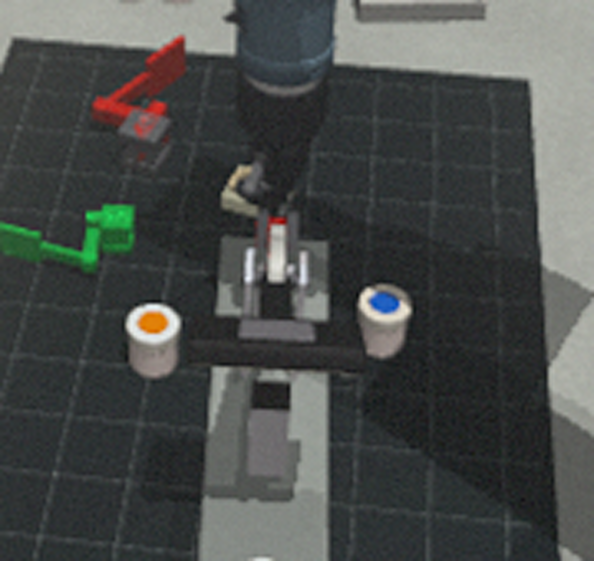

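Emit:
drive_tool([
  [[0,0,-0.2,0,0,0,255],[0,0,-0.6,0,0,0,255],[0,0,-0.8,0,0,0,255],[0,0,-0.8,0,0,0,255],[0,0,-0.8,0,0,0,255],[0,0,-0.8,0,0,0,255],[0,0,-0.8,0,0,0,255],[0,0,-0.4,0,0,0,255],[0.22,0.5,0,0,0,0,255],[0.25,0.57,0,0,0,0,255]],
])

```text
time_s: 5.2
eef_pos: [0.5333, -0.0743, 0.4926]
eef_rot: [0.001, 0.176, 0.984, -0.0]
wrist_force: [0.6, 0.4, -0.4]
opening: -0.001
```

Emit:
drive_tool([
  [[0.25,0.57,0,0,0,0,255],[0.25,0.57,0,0,0,0,255],[0.25,0.57,0,0,0,0,255],[0.25,0.57,0,0,0,0,255],[0.25,0.57,0,0,0,0,255],[0.25,0.57,0,0,0,0,255],[0.25,0.57,0,0,0,0,255],[0,0,0,0,0,0,255]],
])

```text
time_s: 6.0
eef_pos: [0.5192, 0.1462, 0.4915]
eef_rot: [0.0, 0.173, 0.985, 0.001]
wrist_force: [-0.8, -0.7, -0.7]
opening: 0.005
```

Run:
```python
from h import *
o=ctrl.get_obs();print(o['time_s'],o['eef_pos'],o['wrist_force'])
ims=[]
for n,(r,k) in dict(top=((180,265),(230,400)),side=((130,300),(240,440))).items():
    c=cam(n); a=cv2.resize(c['pixels'][r[0]:r[1],k[0]:k[1]],(680,int(680*(r[1]-r[0])/(k[1]-k[0]))),interpolation=cv2.INTER_CUBIC)
    ims.append(a[:260] if n=='top' else cv2.resize(a,(680,300) if 0 else (400,340)))
    if n=='top':
        W=c['W'];p=c['pixels'].astype(int)
        R=(p[...,0]>120)&(p[...,1]<60)&(p[...,2]<70);R[:,:318]=0;R[:,375:]=0;R[:195]=0;R[245:]=0
        for cc in range(325,372,4):
            s=R.copy();s[:,:cc]=0;s[:,cc+4:]=0
            if s.any():print(cc,np.nanmedian(W[s],0).round(3))
cv2.imwrite('pics/s3.png',np.vstack([ims[0],np.pad(ims[1],((0,0),(0,280),(0,0)))])[:,:,::-1])
```

```text
6.0 [0.51918806 0.14618593 0.49152762] [-0.81076967 -0.7100461  -0.67300076]
333 [ 0.535 -0.073  0.086]
337 [ 0.534 -0.082  0.105]
341 [ 0.536 -0.094  0.104]
345 [ 0.536 -0.109  0.052]
349 [ 0.536 -0.12   0.049]
353 [ 0.537 -0.131  0.046]
357 [ 0.537 -0.143  0.041]
```

View pics/s3.png

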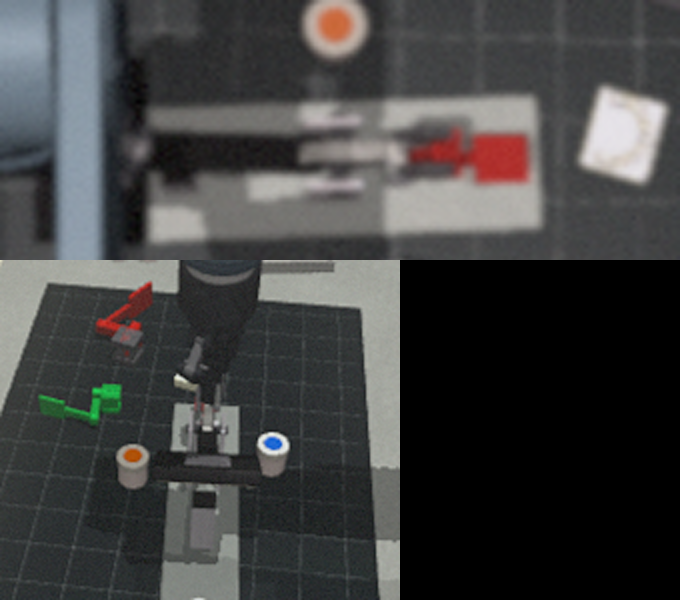

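The pawl is tipped back: its pad is at z 0.046, sloping down to the rear. Now pushing the head down along its arc.

Emit:
drive_tool([
  [[0,0,0.3,0,0,0,255],[0,0,0.5,0,0,0,255],[0,0,0.4,0,0,0,255],[0,0,0.2,0,0,0,255],[0,0,0.1,0,0,0,255],[0,0,0.1,0,0,0,255],[0,0,0.1,0,0,0,255],[0.02,0.05,0.1,0,0,0,255],[0.02,0.05,0.1,0,0,0,255],[0.02,0.05,0.1,0,0,0,255]],
])

```text
time_s: 7.1
eef_pos: [0.5201, 0.1515, 0.3912]
eef_rot: [0.001, 0.175, 0.985, 0.0]
wrist_force: [0.3, 0.2, 3.2]
opening: 0.002
```

Emit:
drive_tool([
  [[0.02,0.05,0.1,0,0,0,255],[0.02,0.05,0.1,0,0,0,255],[0.02,0.05,0.1,0,0,0,255],[0.02,0.04,0.1,0,0,0,255],[0.02,0.04,0.1,0,0,0,255],[0.02,0.04,0.1,0,0,0,255],[0.02,0.04,0.1,0,0,0,255],[0.01,0.03,0.1,0,0,0,255],[0.01,0.03,0.1,0,0,0,255],[0.01,0.03,0.1,0,0,0,255]],
])

```text
time_s: 8.1
eef_pos: [0.5188, 0.173, 0.3402]
eef_rot: [-0.0, 0.175, 0.985, 0.0]
wrist_force: [0.5, 1.0, 4.2]
opening: -0.004
```

Emit:
drive_tool([
  [[0.01,0.02,0.1,0,0,0,255],[0.01,0.02,0.1,0,0,0,255],[0,0.01,0.1,0,0,0,255],[0,0.01,0.1,0,0,0,255],[0,0,0.1,0,0,0,255],[0,0,0.08,0,0,0,255],[0,0,0.06,0,0,0,255],[0,0,0.05,0,0,0,255],[0,0,0.04,0,0,0,255],[0,0,0,0,0,0,255]],
])

```text
time_s: 9.1
eef_pos: [0.5188, 0.1759, 0.3038]
eef_rot: [-0.0, 0.175, 0.985, -0.0]
wrist_force: [0.1, 0.2, -0.2]
opening: -0.002
```

Emit:
drive_tool([
  [[0,0,0.04,0,0,0,255],[0,0,0.04,0,0,0,255],[0,0,0.03,0,0,0,255],[0,0,0,0,0,0,255]],
])

```text
time_s: 9.5
eef_pos: [0.5189, 0.1759, 0.2984]
eef_rot: [-0.0, 0.175, 0.985, -0.0]
wrist_force: [-0.7, 0.2, 0.5]
opening: 0.003
```

Emit:
drive_tool([
  [[0,0,0.04,0,0,0,255],[0,0,0.04,0,0,0,255]],
])

```text
time_s: 9.7
eef_pos: [0.5189, 0.176, 0.2946]
eef_rot: [0.0, 0.175, 0.985, 0.0]
wrist_force: [-1.6, 1.2, 2.9]
opening: 0.003
```

Emit:
drive_tool([
  [[0,0,0.03,0,0,0,255],[0,0,0.02,0,0,0,255]],
])

```text
time_s: 9.9
eef_pos: [0.519, 0.1761, 0.2924]
eef_rot: [0.0, 0.175, 0.985, 0.0]
wrist_force: [-5.0, 1.3, 11.7]
opening: -0.006
```

Run:
```python
from h import *
c=cam('side','s4.png');o=ctrl.get_obs();print(o['time_s'],o['eef_pos'],o['wrist_force'])
a=cv2.resize(c['pixels'][150:330,250:440],None,fx=3.2,fy=3.2,interpolation=cv2.INTER_CUBIC)
cv2.imwrite('pics/s4c.png',a[:,:,::-1])
```

```text
9.95 [0.51894615 0.17609103 0.29244955] [-0.86623186  0.88192448  4.03136442]
```

View pics/s4c.png

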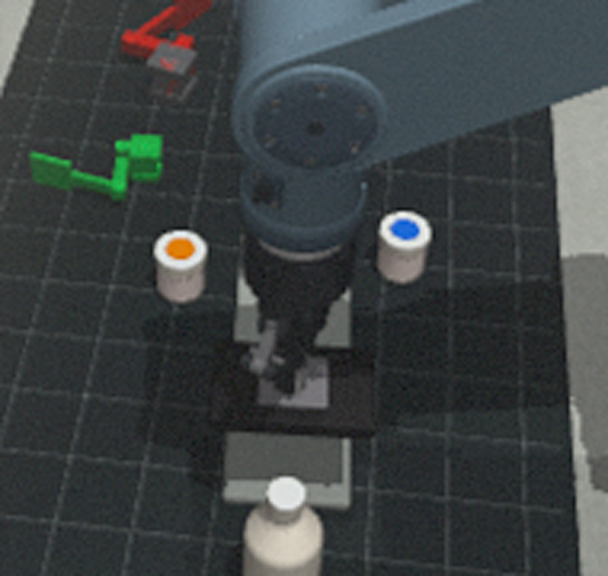

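The head is nearly level under the tips at about (295,385). I'll press a last millimetre to make sure it is on the stop.

Emit:
drive_tool([
  [[0,0,0.02,0,0,0,255],[0,0,0,0,0,0,255]],
])

```text
time_s: 10.15
eef_pos: [0.519, 0.1761, 0.2924]
eef_rot: [0.0, 0.175, 0.985, 0.0]
wrist_force: [-5.4, 1.7, 11.4]
opening: -0.001
```

Emit:
drive_tool([
  [[0,0,0.01,0,0,0,255],[0,0,0,0,0,0,255]],
])

```text
time_s: 10.35
eef_pos: [0.519, 0.1761, 0.2923]
eef_rot: [0.0, 0.175, 0.985, 0.0]
wrist_force: [-7.2, 0.1, 14.6]
opening: 0.001
```

It has hit the stop: the force rises and the tool no longer advances. Retreating.

Emit:
drive_tool([
  [[0,0,-0.05,0,0,0,255],[0,0,-0.3,0,0,0,255],[0,0,-0.7,0,0,0,255],[0,0,-0.8,0,0,0,255],[0,0,-0.8,0,0,0,255],[0,0,-0.8,0,0,0,255],[0.5,0.2,-0.4,0,0,0,255],[0.7,0.3,0,0,0,0,255],[0.7,0.3,0,0,0,0,255],[0.7,0.3,0,0,0,0,255]],
])

```text
time_s: 11.35
eef_pos: [0.4147, 0.2728, 0.4841]
eef_rot: [0.001, 0.175, 0.984, 0.0]
wrist_force: [0.5, 0.3, -0.1]
opening: 0.001
```

Emit:
drive_tool([
  [[0.7,0.3,0,0,0,0,255],[0.7,0.3,0,0,0,0,255],[0.7,0.3,0,0,0,0,255],[0.7,0.3,0,0,0,0,255],[0.5,0.2,0,0,0,0,255],[0,0,0,0,0,0,255]],
])

```text
time_s: 11.95
eef_pos: [0.2828, 0.3963, 0.4839]
eef_rot: [-0.0, 0.173, 0.985, 0.0]
wrist_force: [0.9, -0.2, -0.2]
opening: 0.002
```

Run:
```python
from h import *
o=ctrl.get_obs();print(o['time_s'],o['eef_pos'],o['wrist_force'])
c=cam('top','t5.png');W=c['W'];p=c['pixels'].astype(int)
R=(p[...,0]>120)&(p[...,1]<60)&(p[...,2]<70);R[:,:340]=0;R[:,375:]=0;R[:195]=0;R[245:]=0
for cc in range(340,372,4):
    s=R.copy();s[:,:cc]=0;s[:,cc+4:]=0
    if s.any():print(cc,np.nanmedian(W[s],0).round(3))
h=np.zeros_like(R);h[185:250,222:275]=1;h&=(W[...,2]>.1)&(W[...,1]>.13)&(W[...,1]<.22)
A=np.c_[W[h][:,:2],np.ones(h.sum())];print('plane',h.sum(),np.linalg.lstsq(A,W[h][:,2],rcond=None)[0],np.median(W[h],0))
for n,(u,v) in dict(or_=(314,186),bl=(329,254),cast=(386,213),rinse=(210,223)).items():
    print(n,np.nanmedian(W[v-3:v+4,u-3:u+4].reshape(-1,3),0).round(3))
im=cv2.resize(c['pixels'][170:270,190:400],None,fx=3.8,fy=3.8,interpolation=cv2.INTER_CUBIC);cv2.imwrite('pics/t5c.png',im[:,:,::-1])
```

```text
11.95 [0.28284088 0.39634622 0.48390248] [ 0.90323394 -0.24369075 -0.17223349]
340 [ 0.536 -0.091  0.104]
344 [ 0.535 -0.103  0.059]
348 [ 0.536 -0.118  0.05 ]
352 [ 0.537 -0.128  0.047]
356 [ 0.537 -0.14   0.043]
360 [ 0.538 -0.147  0.042]
plane 1231 [2.30665723e-06 8.84616696e-03 1.16806249e-01] [0.51630852 0.17115275 0.11831071]
or_ [ 0.629 -0.013  0.048]
bl [ 0.435 -0.06   0.047]
cast [ 0.56  -0.227  0.018]
rinse [0.508 0.266 0.125]
```

View pics/t5c.png

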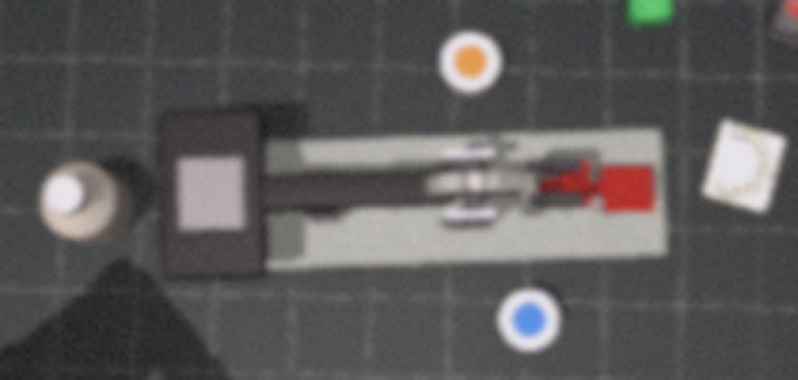

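The arm is level (head at z 0.118, slope 0.009), the pawl is free, the bystanders have not moved and the hand is clear.

```bash
python3 -c "
from bench import ctrl;print(ctrl.hand_in())"
```

```text
the job is handed in; nothing more can be done
None
```

The lamp is folded away and the job is handed in; `hand_in` reports no verdict. I pressed the pawl's red pad down about 33 mm with the closed fingertips and it tipped over. I then pushed the head down its arc onto the rest, with about 3–4 N on the way and at most about 15 N (wrist-force readings at the end of each move) at the stop. The hand was withdrawn by 12 s.

Last checks before handing in:
- **Head:** it lies level, with a slope of about 0.009 rad and its top at z ≈ 0.118 m (0.119 m expected).
- **Pawl:** it is still tipped back, with its pad at z ≈ 0.046 m, sloping down to the rear.
- **Jars, cast and bottle:** they are where they started, within about 2 mm.
- **Wrist force:** it reads under 1 N, so the hand is touching nothing.

No check failed. One odd reading came near the end of the push: the wrist force fell to about zero for a moment before contact resumed at the stop. I do not know the cause. The head may have run slightly ahead of the fingers there.

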